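Hang up the saw tools and lock the rack

TASK

Put the table saw's two tools away on the sloped rack: slide the keeper bar fully open by its red tab, hang the yellow push stick by its eye on the yellow peg and the blue-handled spanner by its ring on the blue peg so that each lies against the board, let go, and only then slide the keeper bar fully shut again so that it covers both pegs. Leave the other things on the bench standing and lying where they are.

Things in the scene. Friction and masses are not known exactly. Their poses are not given: they have to be found in the camera images.
- rack: Grey tool rack fixed to the bench, 291 mm deep (x), 270 wide (y), about 150 high to the keeper guide. Origin: centre of its underside; x to its high back, y to its left seen from the robot, z up. Its flat board rises 20 degrees towards +x, 310 mm up the slope, its surface starting at rack x -145.5, z 22 mm, behind an 18 mm lip. Painted outlines show where the tools hang.
- yellow_peg: Yellow round peg on the board, 8 mm diameter, 33 mm long with round tip, square to the board, 235 mm up the slope, on the rack's left half (rack y +65 mm). Origin: its foot on the board surface, on its axis; z along the peg out of the board (up and towards the robot), x straight up the slope, y to the rack's left.
- blue_peg: Blue round peg, the same as the yellow one, at rack y -65 mm; same frame: origin at its foot on the board surface, z out along the peg, x up the slope.
- keeper (a joint): Steel keeper bar sliding along the top of the board; m: 0 = shut (two 24 mm wide fingers lie centred 2 mm over the peg tips: nothing goes on or off), 0.056 = fully open (to rack +y; fingers beside the pegs). Fingers' top 39 mm off the board, reaching 27 mm downslope of the pegs. Friction 1.5 N, stays put, rigid stops. Starts shut or within 12 mm of it.
- keeper_tab (a point): Top centre of the keeper bar's red tab: 14 mm wide (rack y), 22 mm along the slope, 40 mm tall, standing square to the board and moving with the bar. It is 290 mm up the slope, its top 77 mm off the board (its foot 37 mm). Push it from its side.
- push_stick: Loose yellow plastic push stick, flat, 240 mm long, 36 mm wide in the body, 40 mm square at the eye end, 12 mm thick, about 0.1 kg. Starts lying flat. Origin: underside, about the centre of mass, where the straight 36 mm wide body is to be gripped; x points along it to the eye end, z up through the thickness.
- push_stick_eye (a point): Centre of the push stick's eye, a 22 mm through hole, 100 mm along +x from its origin, at half thickness (6 mm above the underside).
- spanner: Loose flat steel spanner with a blue handle, 214 mm long, handle 24 mm wide and 8 mm thick, 40 mm ring at one end, about 0.16 kg. Starts lying flat. Origin: underside, in the blue handle near the centre of mass (blue from -70 to +20 mm); x points along it to the ring end, z up through the thickness.
- spanner_eye (a point): Centre of the spanner's ring, a 22 mm through hole, 85 mm along +x from its origin, at half thickness (4 mm above the underside).
- chisel_a: Bystander: the nearer of two wood-handled chisels, 220 mm long, 26 mm thick, lying; origin under its middle.
- glue_bottle: Bystander: white glue bottle standing upright, 60 mm diameter, 170 mm tall; origin under its centre.
- tape_measure: Bystander: orange tape measure, 70 x 38 x 62 mm high; origin under its centre.
- offcut: Bystander: wooden offcut, 70 x 45 x 30 mm high; origin under its centre.
Things that resemble listed ones, but are neither listed nor needed, are in the scene too. Several things look just like the spanner: the one meant starts farthest from the robot's base.

How it is judged:
By the outcome, as a careful person would: the job done as asked, in the order asked, and still so for the second after the job is handed in, with the robot touching nothing.
It also fails if it takes over 72 s, if anything falls off the work surface, if the arm or the gripper's body presses on something with over 40 N, if the wrist force passes 120 N, or if a joint passes its speed limit or range.

ROBOT

A 6-joint arm with a two-finger parallel gripper is mounted at the origin on the work surface. World frame = base frame: x ahead of the robot, y to its left, z up, the work surface at z = 0. Lengths are in mm, angles in rad, forces in N, time in s.
With the tool pointing down it reaches from about 350 to 950 mm from the base axis. Payload 17.4 kg.
Tool frame: the origin (TCP) lies midway between the tips of the shut fingers; the grasp point (between the pads) lies 19 mm behind it; z points along the fingers, y is the line along which they close (so a half turn about z gives the same grasp; the last joint's range is limited). The gripper opens to 93 mm and grips with 3 to 60 N. Pads are 15 mm wide; open, the fingers measure 128 mm over their backs; the gripper's body (75 mm by 188 mm) begins 65 mm behind the grasp point.
Start: joints at [-1.311, 0.116, 1.442, -0, 1.584, -0.038], TCP at [198.047, -645.298, 218.646] pointing down, gripper open.
Joint ranges: [-2.83, 2.83], [-0.83, 2.19], [0.07, 2.5], [-1.14, 4.28], [0.01, 3], [-2.97, 2.97]. Speed limits (rad/s): [1.89, 1.89, 2.22, 3.14, 3.14, 3.14].

INTERFACE

Orientations are given as a 3x3 rotation matrix whose columns are the frame's x, y, z axes.
In Python, from workcell import bot, effector, solve_ik, vision, silhouettes, read_time, read_q, read_qd, read_effort, read_ee_pos, read_orientation, read_ft_force, read_wrist_torque, read_finger_gap, read_grip_force gives the robot as it stands. Calls block until the motion is done:
- bot.move_ptp(position, orientation): joint-space move of the TCP to a pose.
- bot.movel(position, feed=150, rot=None): straight line of the TCP; rot=None keeps the orientation; feed is the mean speed in mm/s.
- bot.goto_joints(angles): joint-space move.
- effector.set_gripper(opening, force=None): finger opening in mm; force is the grip in N (None keeps the last); returns when the fingers have stopped.
- bot.dwell(seconds).
- solve_ik(position, orientation): joint angles nearest the present ones, or None.
- vision.camera(name): name is "side" or "top"; returns (picture, depth): 400x640x3 uint8, red, green, blue; 400x640 float32, mm along the optical axis (not along the pixel's ray), 0 where there is no reading.
- vision.calibration(name): a dict with "camera_matrix" (3x3 intrinsics, pixels), "view" (4x4, takes a point from world to camera coordinates). Camera axes: x right, y down, z forward; pixel columns grow to the right and rows downward; lengths in mm; the calibration is good to about 2 mm. A picture is of the moment at which its call begins. calibration takes no time and is no camera call.
A pose or a line that the arm cannot do raises bot.MotionError and nothing moves.
- bot.finish_job(): hands the job in; it is judged then, once.
Trained networks look in the newest picture that a camera, given by its name, has taken for a name from the list of things; names that differ only in an ending like _2 or _b are one class to them, and where a whole thing is asked for, a point or a joint stands for the part that bears it (a point fixed in the world has none). Each returns a list of dicts, best first, with "score" (0 to 1); they miss things now and then, are a little off and sometimes report something else, mostly with a low value. They report only what shows in the picture. A call takes as long as a camera call. They do not tell look-alikes from the thing itself.
- silhouettes(camera, name): "mask" (400x640 bool, what is visible of it) and "position" ([column, row] in pixels, amid what is visible of it).
Readings, each from a call of its own:
- read_time(): time.
- read_q(): joint angles.
- read_qd(): joint speeds.
- read_effort(): joint torques, N m.
- read_ee_pos(): TCP position.
- read_orientation(): TCP orientation.
- read_ft_force(): force on the tool from outside, world axes, zero at the start.
- read_wrist_torque(): the same for the moment, N m.
- read_finger_gap(): finger opening in mm.
- read_grip_force(): force on a finger pad.
Only numpy, scipy, OpenCV 4.12 (cv2) and the standard library are available. Lean on these libraries where they do the work, as an engineer would, in place of code of your own. Each camera call takes 0.05 s, during which the arm holds its last target. There are 200 camera calls.

## Working session

There is one attempt and no reset: what is moved stays moved. The work goes in short steps, each a Python script; the robot and the scene stay as the last script left them, time stands still between calls to the robot, and variables do not carry over. Pictures are saved under pics/ and viewed, at most 10 in all, crops included, and the job is handed in when it is done.

```bash
mkdir -p pics; ls; python3 - <<'E'
from workcell import *
import cv2,numpy as np
for c in ["top","side"]:
    p,d=vision.camera(c); cv2.imwrite(f"pics/{c}0.png",p[:,:,::-1]); np.savez(f"{c}0.npz",p=p,d=d)
    k=vision.calibration(c); print(c,k["camera_matrix"].round(1).tolist(),k["view"].round(3).tolist())
    for n in ["rack","push_stick","spanner","keeper_tab","yellow_peg","blue_peg"]:
        for s in silhouettes(c,n)[:6]: print(n,round(s["score"],2),np.round(s["position"]),s["mask"].sum())
print(read_time(),read_orientation().round(2) if hasattr(read_orientation(),'round') else read_orientation())
E
```

```text
pics
top [[376.2, 0.0, 311.1], [0.0, 376.2, 199.2], [0.0, 0.0, 1.0]] [[-0.007, -1.0, 0.015, -14.74], [-0.995, 0.006, -0.103, 523.52], [0.103, -0.016, -0.995, 1094.998], [0.0, 0.0, 0.0, 1.0]]
rack 0.63 [299. 184.] 10093
push_stick 0.8 [193. 214.] 917
spanner 0.82 [445. 279.] 626
spanner 0.71 [415. 207.] 608
keeper_tab 0.58 [301. 147.] 999
yellow_peg 0.25 [353. 255.] 308
side [[455.7, 0.0, 316.1], [0.0, 455.7, 206.2], [0.0, 0.0, 1.0]] [[-0.782, -0.623, 0.023, 375.984], [-0.393, 0.464, -0.794, 334.227], [0.484, -0.63, -0.608, 987.456], [0.0, 0.0, 0.0, 1.0]]
rack 0.98 [286. 241.] 10953
push_stick 0.91 [218. 340.] 1431
spanner 0.96 [374. 202.] 422
keeper_tab 0.81 [256. 192.] 815
yellow_peg 0.4 [249. 222.] 32
yellow_peg 0.38 [286. 240.] 11201
yellow_peg 0.2 [222. 343.] 1548
blue_peg 0.5 [286. 200.] 70
0.7 [[ 0.96  0.29  0.  ]
 [ 0.29 -0.96  0.  ]
 [ 0.   -0.   -1.  ]]
```

View pics/top0.png

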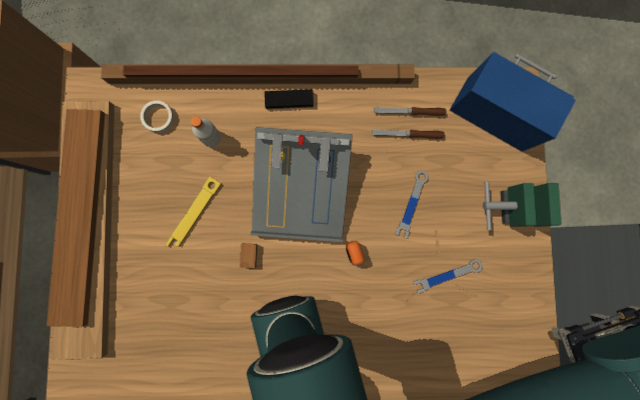

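View pics/side0.png

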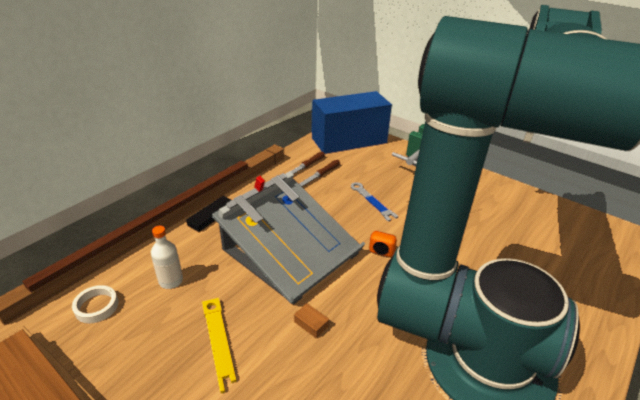

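The top picture shows the rack at (300,185), its red tab at (301,140), and the push stick at (195,212) with its eye at (212,185). There are two blue spanners, A at (412,205) and B at (448,276). The green vise at (530,205) and the chisels at (410,112/133) are not candidates. A looks farther from the base, so I'll check that numerically.

```bash
cat > h.py <<'E'
import numpy as np,cv2
from workcell import *
def cloud(c,d):
    k=vision.calibration(c);K=np.array(k["camera_matrix"]);V=np.array(k["view"])
    v,u=np.mgrid[:400,:640]; r=np.stack([(u-K[0,2])/K[0,0],(v-K[1,2])/K[1,1],np.ones(u.shape)],-1)*d[...,None]
    return (r-V[:3,3])@V[:3,:3]
def ray(c,uv,z):   # pixel -> world point at height z
    k=vision.calibration(c);K=np.array(k["camera_matrix"]);V=np.array(k["view"])
    r=np.linalg.inv(K)@[uv[0],uv[1],1]; d=V[:3,:3].T@r; o=-V[:3,:3].T@V[:3,3]
    return o+d*(z-o[2])/d[2]
def proj(c,p):
    k=vision.calibration(c);K=np.array(k["camera_matrix"]);V=np.array(k["view"])
    q=K@(V[:3,:3]@np.array(p)+V[:3,3]); return q[:2]/q[2]
E
cat > loc.py <<'E'
from h import *
np.set_printoptions(precision=1,suppress=True)
im={}
for c in ["top","side"]:
    z=np.load(c+"0.npz"); im[c]=(z["p"],z["d"],cloud(c,z["d"]),cv2.cvtColor(z["p"],cv2.COLOR_RGB2HSV))
def comp(m,uv):
    n,l,s,ce=cv2.connectedComponentsWithStats(m.astype(np.uint8),connectivity=8)
    i=1+np.argmin([np.hypot(*(ce[j]-uv)) if s[j,4]>25 else 1e9 for j in range(1,n)]); return l==i
def rect(c,m,z):
    vs,us=np.nonzero(m); P=np.array([ray(c,(u,v),z)[:2] for u,v in zip(us,vs)],np.float32)
    r=cv2.minAreaRect(P); return r,P
for c,uv in [("top",(195,212)),("side",(218,340))]:
    H=im[c][3]; m=comp((abs(H[...,0].astype(int)-27)<5)&(H[...,1]>190)&(H[...,2]>90),uv)
    r,P=rect(c,m,12 if c=="top" else 10); print("stick",c,m.sum(),r)
for c,uv in [("top",(412,205)),("top",(448,276)),("side",(375,202))]:
    H=im[c][3]; m=comp((abs(H[...,0].astype(int)-110)<12)&(H[...,1]>150)&(H[...,2]>60),uv)
    r,P=rect(c,m,8); print("handle",c,m.sum(),r,"dist",np.hypot(*r[0]))
for c,uv in [("top",(301,140)),("side",(260,183))]:
    H=im[c][3]; m=comp(((H[...,0]<5)|(H[...,0]>174))&(H[...,1]>180),uv); X=im[c][2][m]; print("tab",c,m.sum(),np.median(X,0),X.max(0),X.min(0))
# rack board plane
for c,uv in [("top",(300,205)),("side",(285,252))]:
    X=im[c][2][uv[1]-12:uv[1]+12,uv[0]-10:uv[0]+10].reshape(-1,3); ce=X.mean(0); n=np.linalg.svd(X-ce)[2][2]; n*=np.sign(n[2])
    print("board",c,ce,n.round(3),"tilt",np.degrees(np.arccos(n[2])),"yaw",np.degrees(np.arctan2(-n[1],-n[0])))
    # whole rack on that plane
    Y=im[c][2]; m=comp((abs((Y-ce)@n)<3)&(abs(Y[...,2]-ce[2])<75)&(im[c][3][...,1]<90),uv); X=Y[m]; print(m.sum(),cv2.minAreaRect(X[:,:2].astype(np.float32)))
print("table z",[np.median(im["top"][2][y,x,2]) for y,x in [(300,180),(250,520),(120,350)]])
E
python3 loc.py
python3 - <<'E'
import cv2
a=cv2.imread("pics/top0.png")
x=cv2.resize(a[155:305,370:500],None,fx=4,fy=4,interpolation=cv2.INTER_CUBIC)
cv2.imwrite("pics/crop1.png",x)
E
```

```text
stick top 1 ((652.081787109375, 69.73491668701172), (0.0, 0.0), 0.0)
stick side 1323 ((485.0631103515625, 340.72772216796875), (38.317359924316406, 243.21324157714844), 57.403873443603516)
handle top 195 ((491.9021911621094, -317.1982727050781), (22.012409210205078, 82.20323181152344), 69.69915008544922) dist 585.3054842363682
handle top 200 ((287.6728820800781, -405.2899169921875), (21.80875587463379, 83.03392028808594), 19.40432357788086) dist 497.00664371796154
handle side 109 ((490.7736511230469, -311.2749328613281), (22.451753616333008, 77.00130462646484), 66.76163482666016) dist 581.1633681371104
tab top 40 [660.8   9.6 193. ] [ 680.3   17.4 1143.1] [408.3  -0.6 168. ]
tab side 98 [662.9  18.2 180.2] [885.6 701.1 856.7] [ -52.4 -188.5   -3.6]
board top [504.3  16.   64.1] [0. 1. 0.] tilt 88.96426411257497 yaw -91.04302765965882
196 ((537.7552490234375, 15.257427215576172), (5.940708637237549, 258.2735900878906), 88.68000030517578)
board side [521.   79.7  66. ] [-0.7 -0.7  0. ] tilt 89.68426866188722 yaw 42.56330810154973
50 ((516.040771484375, 83.88312530517578), (5.075977325439453, 66.7791976928711), 41.45732116699219)
table z [np.float64(0.9260838913403115), np.float64(-1.4261363571273296), np.float64(0.09416491058031187)]
```

View pics/crop1.png

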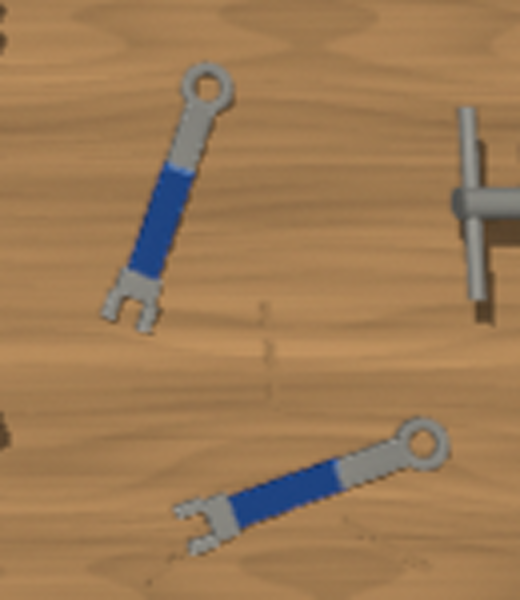

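The crop shows two identical spanners. A has its ring at top pixel (421.8,176.8) and lies 585 mm from the base; B lies 497 mm away. I choose A. Next I'll fit the rack plane robustly and redo the push stick.

```bash
cat > loc2.py <<'E'
from h import *
from scipy.optimize import least_squares
np.set_printoptions(precision=1,suppress=True)
im={}
for c in ["top","side"]:
    z=np.load(c+"0.npz"); im[c]=(z["p"],z["d"],cloud(c,z["d"]),cv2.cvtColor(z["p"],cv2.COLOR_RGB2HSV))
# board: both clouds, robust plane z=a x+b y+c
Q=[]
for c in im:
    X=im[c][2];ok=(im[c][1]>200)&(im[c][3][...,1]<110)&(X[...,0]>430)&(X[...,0]<620)&(abs(X[...,1]-15)<95)&(X[...,2]>20)&(X[...,2]<140)
    Y=X[ok]; f=least_squares(lambda p:p[0]*Y[:,0]+p[1]*Y[:,1]+p[2]-Y[:,2],[.36,0,-120],loss="soft_l1",f_scale=2).x
    r=f[0]*Y[:,0]+f[1]*Y[:,1]+f[2]-Y[:,2]
    print(c,len(Y),"tilt",np.degrees(np.arctan(np.hypot(*f[:2]))),"yaw",np.degrees(np.arctan2(f[1],f[0])),"z at 540,15",f@[540,15,1],"res",np.median(abs(r)))
    # full board extent: 
    X=im[c][2]; m=(im[c][1]>200)&(im[c][3][...,1]<110)&(abs(X@np.array([f[0],f[1],-1])+f[2])<6)&(X[...,2]>15)&(X[...,2]<140)&(abs(X[...,1]-15)<200)&(X[...,0]>350)&(X[...,0]<720)
    m=cv2.morphologyEx(m.astype(np.uint8),cv2.MORPH_OPEN,np.ones((3,3))); m=m.astype(bool)
    print(m.sum(),cv2.minAreaRect(X[m][:,:2].astype(np.float32)), np.percentile(X[m][:,:2],[1,99],axis=0))
H=im["top"][3]; print("stick hsv",H[212,195],H[211,194],H[200,202])
m=((abs(H[...,0].astype(int)-27)<7)&(H[...,1]>200)&(H[...,2]>110)).astype(np.uint8); m[:,:160]=0;m[:,230:]=0;m[:165]=0;m[260:]=0
P=np.array([ray("top",(u,v),12)[:2] for v,u in zip(*np.nonzero(m))],np.float32);print(len(P),cv2.minAreaRect(P))
# hole
cs,h=cv2.findContours(m,cv2.RETR_CCOMP,cv2.CHAIN_APPROX_NONE)
for c,hh in zip(cs,h[0]):
    if hh[3]>=0 and len(c)>6: print("hole",ray("top",c[:,0].mean(0),12),len(c))
for c,uv in [("top",(301,140)),("side",(260,183))]:
    H=im[c][3]; m=((H[...,0]<5)|(H[...,0]>174))&(H[...,1]>180)&(im[c][1]>200); m&=(np.hypot(*(np.mgrid[:400,:640]-np.array([uv[1],uv[0]])[:,None,None]))<14)
    X=im[c][2][m]; v,u=np.nonzero(m); print("tab",c,m.sum(),np.median(X,0),"px",u.min(),u.max(),v.min(),v.max()," top pts",np.median(X[X[:,2]>np.percentile(X[:,2],60)],0))
print("ring",ray("top",(421.75-.5,176.75-.5),8))
E
python3 loc2.py
```

```text
top 4326 tilt 20.25719299966144 yaw -4.578374359854784 z at 540,15 68.10479545274205 res 1.5217986286599121
8190 ((562.2193603515625, 13.506118774414062), (270.01800537109375, 287.1576232910156), 85.49209594726562) [[ 419.9 -121.1]
 [ 704.9  148.3]]
side 4400 tilt 20.1306842907317 yaw -4.229978106078734 z at 540,15 66.38293911857701 res 1.4068714748827063
7693 ((562.7506103515625, 16.523712158203125), (272.8923034667969, 280.0216369628906), 85.37377166748047) [[ 424.4 -114.6]
 [ 684.2  155.2]]
stick hsv [ 24 172 212] [ 24 174 211] [ 24 173 212]Traceback (most recent call last):
  File "loc2.py", line 20, in <module>
    P=np.array([ray("top",(u,v),12)[:2] for v,u in zip(*np.nonzero(m))],np.float32);print(len(P),cv2.minAreaRect(P))
                                                                                                 ~~~~~~~~~~~~~~~^^^
cv2.error: OpenCV(4.12.0) /io/opencv/modules/imgproc/src/convhull.cpp:143: error: (-215:Assertion failed) total >= 0 && (depth == CV_32F || depth == CV_32S) in function 'convexHull'
```

```bash
sed -i 's/H\[...,1\]>200)&(H\[...,2\]>110/H[...,1]>145)\&(H[...,2]>150/' loc2.py; python3 loc2.py | tail -6
cat >> h.py <<'E'
def RT(yaw,x,y):
    c,s=np.cos(yaw),np.sin(yaw); return np.array([[c,-s,0],[s,c,0],[0,0,1.]]),np.array([x,y,0.])
R0,T0=RT(np.radians(-4.5),561.5,15)
T20=np.radians(20);UP=R0@[np.cos(T20),0,np.sin(T20)];N=R0@[-np.sin(T20),0,np.cos(T20)];LF=R0@[0,1.,0]
def B(s,y,h): return T0+R0@[-145.5,y,22]+s*UP+h*N   # up-slope, rack y, off the board
RB=np.c_[UP,-LF,-N]   # gripper square to the board, closing along rack y
E
python3 - <<'E'
import sys; sys.path.insert(0,'.')
from h import *
print("tab top k=0",B(290,0,77),proj("top",B(290,0,77)),proj("side",B(290,0,77)))
for n,y in (("Y",65),("B",-65)): print(n,B(235,y,0),proj("side",B(235,y,0)))
for R in (RB,RB@np.diag([-1,-1,1])):
    for p in (B(290,0,52),B(290,0,130),B(135,65,3),B(135,-65,3),B(135,65,60)): print(solve_ik(p,R))
E
```

```text
stick hsv [ 24 172 212] [ 24 174 211] [ 24 173 212]
861 ((485.70416259765625, 337.7433166503906), (39.035396575927734, 241.34811401367188), 57.47635269165039)
hole [571.1 284.2  12. ] 22
tab top 39 [661.2   9.7 193. ] px 298 303 135 144  top pts [664.5   9.5 195.5]
tab side 97 [662.9  18.1 179.5] px 255 263 176 190  top pts [660.4  17.3 190.1]
ring [ 594.4 -356.6    8. ]
tab top k=0 [661.86496061   7.10110629 193.54217336] [301.94472072 139.26869793] [261.66389108 176.87804783]
Y [641.69539674  73.8894783  102.37473368] [251.12772016 219.61758437]
B [631.4957143  -55.70977509 102.37473368] [286.99414164 198.59511748]
[-0.0193189  -0.09275431  1.76064791 -0.02243432  1.1252946   1.6361219 ]
[-0.01639664 -0.17964682  1.71992313 -0.02236247  1.25294526  1.63619051]
[ 0.14251727 -0.29248975  2.09668884 -0.08935383  0.99799284  1.82743542]
[-0.15087588 -0.33757428  2.1308132   0.02937383  1.00032475  1.48694285]
[ 0.15238405 -0.38531066  2.07585384 -0.08741817  1.11206203  1.82703125]
[-0.0193189  -0.09275431  1.76064791 -0.02243432  1.1252946  -1.50547075]
[-0.01639664 -0.17964682  1.71992313 -0.02236247  1.25294526 -1.50540215]
[ 0.14251727 -0.29248975  2.09668884 -0.08935383  0.99799284 -1.31415724]
[-0.15087588 -0.33757428  2.1308132   0.02937383  1.00032475 -1.6546498 ]
[ 0.15238405 -0.38531066  2.07585384 -0.08741817  1.11206203 -1.3145614 ]
```

```bash
cat >> h.py <<'E'
RF=RB@np.diag([-1,-1,1])
def push(y0,y1,sgn,s=290,h=50,fmax=12,over=10):
    """slide gripper centre along rack y to y1, then creep until the stop is felt"""
    bot.movel(B(s,y1,h),feed=90); y=y1
    f0=np.dot(read_ft_force(),LF)
    while abs(y-y1)<over:
        f=np.dot(read_ft_force(),LF)
        if abs(f)>fmax: break
        y+=sgn*1.0; bot.movel(B(s,y,h),feed=40)
    print("push end y",y,"f0",f0,"f",np.dot(read_ft_force(),LF),"t",read_time()); return y
E
python3 - <<'E'
from h import *
effector.set_gripper(60)
bot.move_ptp(B(290,6,125),RF); print(read_time(),read_ft_force())
bot.movel(B(290,6,50),feed=150); print(read_ft_force())
y=push(6,74,1)
bot.movel(B(290,y-10,50)); bot.movel(B(290,y-10,130),feed=200)
q=read_q(); print(q,read_time())
bot.move_ptp([450,200,250],RF)
for c in ["top","side"]:
    p,d=vision.camera(c); cv2.imwrite(f"pics/{c}1.png",p[:,:,::-1]); np.savez(f"{c}1.npz",p=p,d=d)
a=cv2.imread("pics/top1.png")[110:260,230:370];b=cv2.imread("pics/side1.png")[150:300,190:330]
cv2.imwrite("pics/c2.png",cv2.resize(np.hstack([a,b]),None,fx=2.8,fy=2.8))
print(read_time())
for c in("top","side"):
  for n,yy in (("Y",65),("B",-65)): print(c,n,proj(c,B(235,yy,0)),proj(c,B(235,yy,33)))
E
```

```text
4.2333 [-0.82095926  0.34893884  1.38538279]
[-0.19981042 -0.79050136  0.25001207]
push end y 81.0 f0 0.1317802919285362 f -12.907498918039282 t 7.5417
[ 0.11302181 -0.15203344  1.69631025 -0.06835254  1.25474583 -1.36956064] 8.3417
9.3667
top Y [278.5220073  154.83215179] [277.37887174 156.3846284 ]
top B [324.62278331 158.22092366] [324.91787915 159.87757503]
side Y [251.12772016 219.61758437] [253.24875492 212.15949866]
side B [286.99414164 198.59511748] [289.70203421 191.17715602]
```

View pics/c2.png

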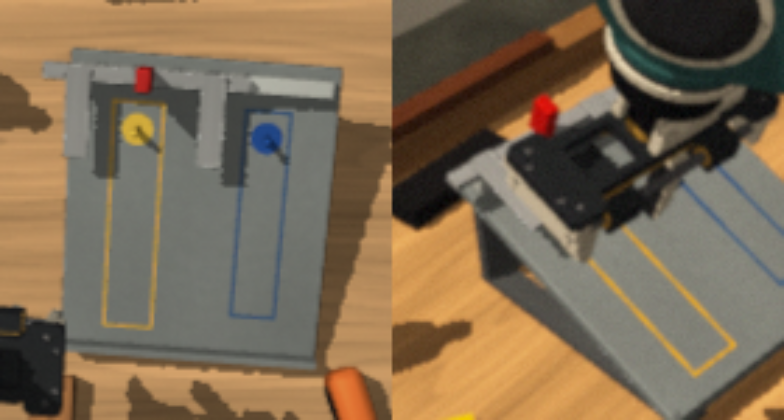

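The keeper is open: the tab is at crop (144,78) and the stop was felt at 13 N. The peg discs at crop (137,128) and (266,137), about (278.9,155.7) and (325,158.9) in the full image, match the rack model within 1 px. Next is the push stick.

```bash
cat >> h.py <<'E'
def pick(o,eye,zt,opening,force=25):
    a=np.append(np.array(eye)[:2]-np.array(o)[:2],0); a/=np.linalg.norm(a)
    R=np.c_[-a,np.cross([0,0,-1.],-a),[0,0,-1.]]
    effector.set_gripper(opening)
    bot.move_ptp([o[0],o[1],90],R); bot.movel([o[0],o[1],zt],feed=120)
    effector.set_gripper(0,force); print("gap",read_finger_gap(),"grip",read_grip_force(),"t",read_time())
    bot.movel([o[0],o[1],130],feed=250)
def snap(tag,box_t=(110,260,230,370),box_s=(150,300,190,330)):
    for c in ["top","side"]:
        p,d=vision.camera(c); cv2.imwrite(f"pics/{c}{tag}.png",p[:,:,::-1]); np.savez(f"{c}{tag}.npz",p=p,d=d)
    f=lambda c,b:cv2.imread(f"pics/{c}{tag}.png")[b[0]:b[1],b[2]:b[3]]
    cv2.imwrite(f"pics/c{tag}.png",cv2.resize(np.hstack([f("top",box_t),f("side",box_s)]),None,fx=2.8,fy=2.8))
E
python3 - <<'E'
from h import *
pick([485.5,338.3],[571,284.6],3,70)
bot.move_ptp(B(135,65,90),RF); bot.movel(B(135,65,50),feed=150)
print(read_finger_gap(),read_time(),read_ft_force()); snap("3")
for c in("top","side"): print(proj(c,B(235,65,53)),proj(c,B(235,65,33)))
E
```

```text
gap 35.45490220180607 grip 24.999229609966278 t 12.1833
35.644345116061906 14.2667 [ 0.3904974   0.24352322 -0.55363327]
[276.65067299 157.37358506] [277.37887174 156.3846284 ]
[254.57885647 207.4825308 ] [253.24875492 212.15949866]
```

View pics/c3.png

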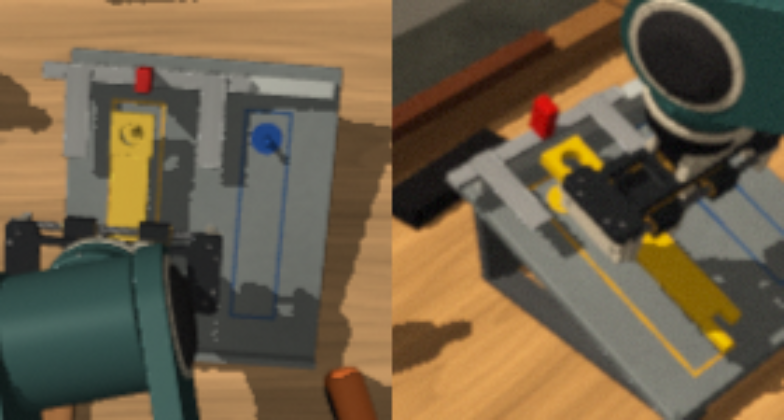

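The eye is at top crop (131,132), full (276.8,157.1), against a predicted (276.7,157.4), and the yellow peg shows through it. Lower, release, then fetch the spanner.

```bash
python3 - <<'E'
from h import *
h=50
for h in (36,28,20,12,5):
    bot.movel(B(135,65,h),feed=80); f=np.array(read_ft_force()); print(h,f.round(1))
    if abs(f).max()>12: print("STOP"); break
else:
    effector.set_gripper(56); print(read_time())
    bot.movel(B(135,65,60),feed=200)
    e=np.array([594.4,-356.6]); hc=np.array([491.5,-316.5]); a=(e-hc)/np.linalg.norm(e-hc); print("d",np.linalg.norm(e-hc))
    o=(hc+25*a+e-85*a)/2; print("o",o)
    bot.move_ptp([o[0],o[1],160],RF)
    snap("4")
    pick(o,e,2,60)
    bot.move_ptp(B(150,-65,90),RF); bot.movel(B(150,-65,50),feed=150)
    print(read_finger_gap(),read_time(),read_ft_force()); snap("5")
    for c in("top","side"): print(proj(c,B(235,-65,53)),proj(c,B(235,-65,33)))
    a=cv2.imread("pics/c4.png");b=cv2.imread("pics/c5.png");cv2.imwrite("pics/c45.png",cv2.resize(np.vstack([a,b]),(560,600)))
E
```

```text
36 [ 0.9  0.2 -1.3]
28 [-0.4 -0.8 -0.9]
20 [-0.   0.3 -1.3]
12 [ 0.1  0.4 -1.5]
5 [-0.9  1.2 -0.7]
16.2667
d 110.43740308428119
o [ 514.99751367 -325.65695139]
gap 23.68813410485141 grip 24.999443292617798 t 20.7083
23.81089851719733 22.8667 [-0.41867716  0.26367039 -0.83350355]
[325.10585192 160.93284357] [324.91787915 159.87757503]
[291.3965901  186.53511432] [289.70203421 191.17715602]
```

View pics/c45.png

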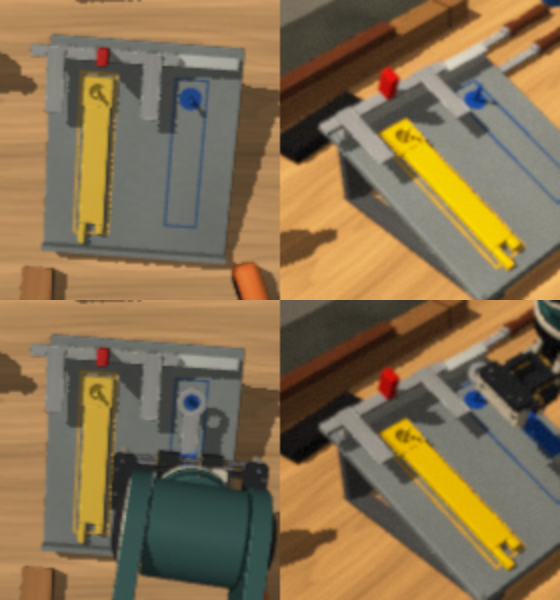

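The push stick hangs flat with its eye round the yellow peg. The spanner ring at (191,402), full (325.5,161), is centred on the blue peg (predicted 325.1,160.9). Lower, release, look.

```bash
python3 - <<'E'
from h import *
for h in (36,28,20,12,4):
    bot.movel(B(150,-65,h),feed=80); f=np.array(read_ft_force()); print(h,f.round(1))
    if abs(f).max()>12: print("STOP"); break
else:
    effector.set_gripper(44); print(read_time())
    bot.movel(B(150,-65,60),feed=200)
    bot.move_ptp([500,-250,250],RF); snap("6"); print(read_time())
E
```

```text
36 [ 0.4  0.7 -1.3]
28 [-0.3  0.3 -2.3]
20 [-0.2 -0.3 -2.4]
12 [-1.1  0.6 -1.2]
4 [-0.8 -0.5 -2.3]
24.8667
26.3417
```

View pics/c6.png

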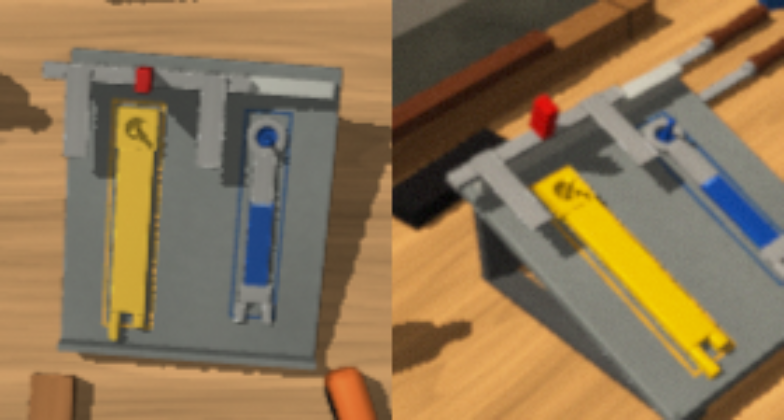

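Both tools lie flat in their outlines, with the yellow eye at (135,130) and the blue ring at (266,137) around their pegs. Now shut the keeper.

```bash
python3 - <<'E'
from h import *
effector.set_gripper(60)
bot.move_ptp(B(290,56,130),RF); bot.movel(B(290,56,50),feed=150); print(read_ft_force())
y=push(56,-18,-1)
bot.movel(B(290,y+12,50)); bot.movel(B(290,y+12,130),feed=200)
bot.move_ptp([480,-250,260],RF); snap("7"); print(read_time())
print(proj("top",B(290,0,77)),proj("side",B(290,0,77)))
E
```

```text
[ 1.05092772 -0.20211979  0.43400051]
push end y -25.0 f0 -0.31689171904732816 f 17.401562188957467 t 31.575
33.6083
[301.94472072 139.26869793] [261.66389108 176.87804783]
```

View pics/c7.png

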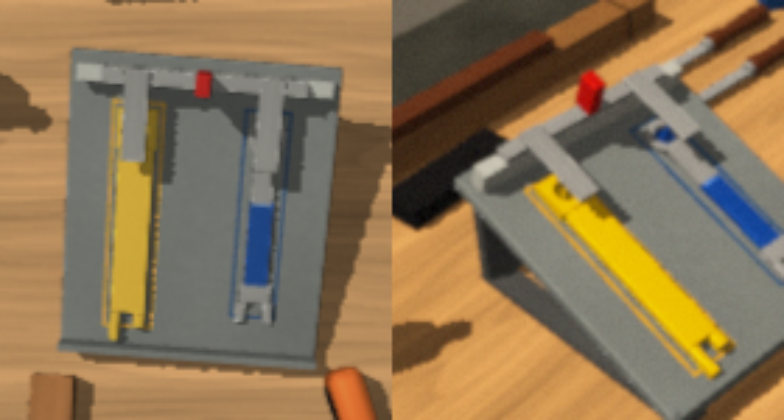

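The keeper is shut: the tab is at crop (203,83), full (302.5,139.6), against a predicted (301.9,139.3). Its fingers cover both pegs, the stop was felt, and the robot is clear. Handing in.

```bash
python3 -c "
from workcell import *
print(bot.finish_job(),read_time())"
```

```text
the job is handed in; nothing more can be done
the job is handed in; nothing more can be done
```

The push stick and the spanner are hanging flat on their pegs, the keeper bar is shut over both, and I handed the job in at about 34 s of the 72 s allowed; it returned no verdict.

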